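# Spread a snap ring and hold it at the axle groove

## Task

Fit the snap ring to the little tube rotor: take the spreading pliers that stand in the loading stand with their tips in the ring's gap, squeeze the handles so that the tips catch and spread the ring, lift the ring out on the pliers and carry it to the rotor unit. Lower the spread ring gently over the end of the axle, level, until it is in line with the groove just above the rotor's grey boss, and finish there with the handles still squeezed, holding the ring spread in the groove's plane: do not let it snap in, and let nothing go. Do not disturb the small dropper bottles and the red marker.

Things in the scene. Friction and masses are not known exactly. Their poses are not given: they have to be found in the camera images.
- loading_stand: fixed aluminium stand, base 92 x 104 x 8 mm, with a blue block as ring seat and two posts (85 mm over their outer sides) whose open-topped pockets carry the ends of the pliers' cross-bar. Origin on the bench under the pliers' axis; x = from the pliers to the ring's middle (31 mm), z up. Turned up to 26 degrees; whether it or the rotor unit is on the left varies
- pliers: loose pliers, 110 g, upright in the stand: dark cross-bar 10 x 76 x 8 mm (x, y, z) at the pivot, two flat green handles with black inlays from 10 to 58 mm above the pivot, 15 mm wide along x; two steel jaws hang 57 mm below it. Origin at the middle of the bar, 82 mm above the bench; x towards the ring's middle, y = line along which the handles close, z up
- pliers_grip (a point): point between the handles, 40 mm above the pivot: the place to squeeze. The handles' outer faces lean outwards, here 53 mm apart (64 mm at the top); squeezed fully against their stop they are upright and 29 mm apart. They spring open with about 7 N each; 15 N or more of grip holds them shut
- pliers_left (a joint): turn of the left pliers lever: 0 = handles open, tips together; 0.31 rad = fully squeezed, tips spread. The right lever is geared to it
- snap_ring: loose C-shaped ring of 4 mm round steel wire, 32 g, 40 mm across and 32 mm bore when spread. It lies level on its seat, middle 30 mm above the bench, 52 mm below the pliers' pivot (50 mm once caught). Its gap, with two end pads (12 x 5.5 x 5.5 mm, 23 mm apart relaxed, 41 mm spread), is 30 mm from its middle along its own -x, at the pliers' tips
- ring_centre (a point): middle of the ring's bore when spread, half-way up the wire; z is its axis. Each jaw tip has a pocket in its outer face, 16 mm long and 7.5 mm high, that takes an end pad as the tips spread and so carries the ring. The tips reach 7 mm below the ring's mid-plane
- ring_left (a joint): opening of the ring's left arm: 0 relaxed (too small for the axle), about 0.2 rad when fully spread by the pliers
- ring_right (a joint): the same for the right arm
- rotor_unit: fixed unit: grey base 104 x 104 x 12 mm; white rotor disc 92 mm across with eight holes, top at 30 mm; grey boss 37 mm across up to 38 mm; then the upright steel axle, 28 mm across (2 mm play all round in a fully spread ring), top at 66 mm, the top 5 mm tapered to 20 mm. Origin on the bench under the axle; the ring's yaw about the axle does not matter
- ring_seat (a point): point on the stand: on top of the blue ring seat under the middle of the ring, 28 mm above the bench; the ring lies on it
- groove (a point): on the axle's axis at mid-height of its dark groove (22 mm across, 38 to 48 mm above the bench), 5 mm above the boss
- axle_top (a point): centre of the axle's top face, 66 mm above the bench
- dropper_a: small bottle with a blue cap, 27 mm across, 66 mm high, a bystander; origin under its middle
- dropper_b: small bottle with a red cap, 27 mm across, 66 mm high, a bystander; origin under its middle
- marker_red: red-capped marker lying on the bench, 132 mm long, a bystander; origin under its middle
Mind the look-alikes: they are no part of the job. Leave any yellow look-alike of the pliers alone. What is shaped like the rotor_unit but orange is not meant.

How it is judged:
By the outcome, as a careful person would: the job done as asked, in the order asked, and still so for the second after the job is handed in, while the arm keeps its last pose, push and grip.
It also fails if it takes over 48 s, if anything falls off the work surface, if the arm or the gripper's body presses on something with over 40 N, if the wrist force passes 120 N, or if a joint passes its speed limit or range.

## Robot

A 6-joint arm with a two-finger parallel gripper is mounted at the origin on a cart in front of the work surface, level with it; the furniture and walls round the work are solid. World frame = base frame: x ahead of the robot, y to its left, z up, the work surface at z = 0. Lengths are in m, angles in rad, forces in N, time in s.
With the tool pointing down it reaches from about 0.35 to 0.925 m from the base axis. Payload 6.4 kg.
Tool frame: the origin (TCP) lies midway between the tips of the shut fingers; the grasp point (between the pads) lies 19 mm behind it (env.grip_depth is the distance from the TCP to the grasp point, in m); x points along the fingers, y is the direction in which the jaws open and shut, and the axes are right-handed (so a half turn about x gives the same grasp; the last joint's range is limited). The gripper opens to 94 mm and grips with 3 to 60 N. Pads are 16 mm wide; open, the fingers measure 119 mm over their backs; the gripper's body (75 mm by 177 mm) begins 78 mm behind the grasp point.
Start: joints at [1.108, 0.245, 1.558, -0, 1.339, -0.174], TCP at [0.185, 0.623, 0.205] pointing down, gripper open.
Joint ranges: [-3.13, 3.13], [-1.02, 2.26], [0.13, 2.54], [-0.95, 4.09], [0.21, 2.88], [-2.74, 2.74]. Speed limits (rad/s): [2.57, 2.57, 3.14, 3.14, 3.14, 3.14].

## Interface

Orientations are given as a 3x3 rotation matrix whose columns are the frame's x, y, z axes.
In Python, from plant import env gives the robot as it stands.
- The arm moves only by the tool servo_tool, never from a script. Its argument "series" is one flat list of numbers, 4 for each row, row after row: the shift along the tool's x, y, z normalised to -1 to 1, where 1 is 100 mm, then the turn about the tool's x normalised to -1 to 1, where 1 is 180 degrees. In form: [tx, ty, tz, spin, tx, ty, tz, spin, ...]. A call has 1 to 20 rows; each row shifts and turns the commanded pose from where the row before left it, along the tool's axes as they then stand; what a row does not reach is not made up. A row lasts 1/12 s, in which the tool goes at most 41.7 mm and 7.16 degrees, less where a joint would pass 70% of its speed; a pose out of reach is approached as far as the arm can. A call with a number of a shift or a turn outside -1 to 1 is refused whole. A call with a gripper value outside its range is refused whole. "grip" is the closure, from 0 (fully open) to 1 (shut), set as the call begins (left out, the last holds). The fingers move at their own pace and stop on an object; the grip force is fixed at half the most. Time passes only in rows, so rows that do not move let the fingers close. It gives the time, the measured TCP pose, the force and the opening at its end, in the units of the state.
- env.state(): the state, without advancing time (a new reading comes with each control period).
- env.snapshot(name): name is "scene" or "top" or "wrist"; returns a dict with "frame" (420x560x3 uint8, red, green, blue), "camera_matrix" (3x3 intrinsics, pixels), "extrinsics" (4x4, takes a point from camera to world coordinates); the wrist camera has in their place "mount" (4x4, takes a point from camera to tool coordinates, whose origin is the TCP and whose axes are the tool frame's). Camera axes: x right, y down, z forward; pixel columns grow to the right and rows downward; lengths in m; the calibration is good to about 2 mm. The wrist camera is an equidistant fisheye: a pixel r from the principal point sees the ray r / f radians off the axis. A picture is of the moment at which its call begins: read the wrist's pose just before it. There is no depth.
- env.job_done(): hands the job in, once; it reports no verdict.
The state is a dict: "clock": time; "qpos": joint angles; "qd": joint speeds; "joint_efforts": joint torques, N m; "position": TCP position; "tcp_rot": TCP orientation; "force": force on the tool from outside, world axes, zero at the start; "torque": the same for the moment, N m; "width": finger opening in m.
Only numpy, scipy, OpenCV 4.12 (cv2) and the standard library are available. Lean on these libraries where they do the work, as an engineer would, in place of code of your own. Each camera call takes 0.05 s, during which the arm holds its last target. There are 200 camera calls.

## Working session

There is one attempt and no reset: what is moved stays moved. The work goes in short steps, Python scripts to look and compute and a tool call to move; the robot and the scene stay as the last step left them, time stands still between calls to the robot, and variables do not carry over. Pictures are saved under pics/ and viewed, about 8 in all and at most 12, crops included, and the job is handed in when it is done.

Besides the shell and the picture viewer there is one more tool, called after "Request:" as name(argument=value, ...) on one line, values as JSON. servo_tool: Moves the arm, as the interface text tells. Scaled input: -1 to 1 covers 100 mm each way for a shift and 180 degrees each way for a turn. Its arguments: {"type":"object","properties":{"series":{"type":"array"},"grip":{"type":"number"}},"required":["series"]}

```bash
mkdir -p pics
cat > h.py <<'E'
from plant import env
import numpy as np, cv2
np.set_printoptions(precision=4,suppress=True)
def snap(n,f):
    s=env.snapshot(n); cv2.imwrite(f'pics/{f}.png',s['frame'][:,:,::-1]); np.savez(f'pics/{f}.npz',**{k:np.array(v) for k,v in s.items()}); return s
def load(f): return dict(np.load(f'pics/{f}.npz'))
def toz(s,uv,z):
    K=s['camera_matrix'];T=s['extrinsics']
    d=T[:3,:3]@np.linalg.solve(K,[uv[0],uv[1],1.]);o=T[:3,3]
    return o+d*(z-o[2])/d[2]
def proj(s,p):
    T=np.linalg.inv(s['extrinsics']);c=T[:3,:3]@np.array(p)+T[:3,3];q=s['camera_matrix']@c;return q[:2]/q[2]
E
python3 - <<'E'
from h import *
st=env.state();print(st)
for n in('scene','top'):
    s=snap(n,n+'0');print(n,s['camera_matrix'],s['extrinsics'])
a=cv2.imread('pics/scene0.png');b=cv2.imread('pics/top0.png')
E
```

```text
{'clock': 0.0, 'qpos': array([ 1.1079,  0.2458,  1.559 , -0.    ,  1.3387, -0.1741]), 'qd': array([ 0.0019,  0.0009, -0.001 , -0.0006,  0.0003,  0.0022]), 'joint_efforts': array([ -0.0004, -41.5825, -31.4612,   0.0685,   0.033 ,  -0.0001]), 'position': array([0.1848, 0.6225, 0.2044]), 'tcp_rot': array([[-0.0008,  0.2848,  0.9586],
       [-0.0017,  0.9586, -0.2848],
       [-1.    , -0.0019, -0.0003]]), 'force': array([ 0.3899, -0.4015, -0.6181]), 'torque': array([-0.0035, -0.0666, -0.0358]), 'width': 0.0941703123922227}
scene [[537.8507   0.     286.9387]
 [  0.     537.8507 212.1965]
 [  0.       0.       1.    ]] [[ 0.8697 -0.2419  0.4301 -0.0868]
 [-0.493  -0.3857  0.7799 -1.0933]
 [-0.0228 -0.8903 -0.4547  0.7121]
 [ 0.      0.      0.      1.    ]]
top [[457.735    0.     278.8002]
 [  0.     457.735  206.0671]
 [  0.       0.       1.    ]] [[-0.0053 -0.9848  0.1739  0.2599]
 [-0.9999  0.0069  0.0084 -0.0333]
 [-0.0095 -0.1738 -0.9847  1.389 ]
 [ 0.      0.      0.      1.    ]]
```

View pics/top0.png

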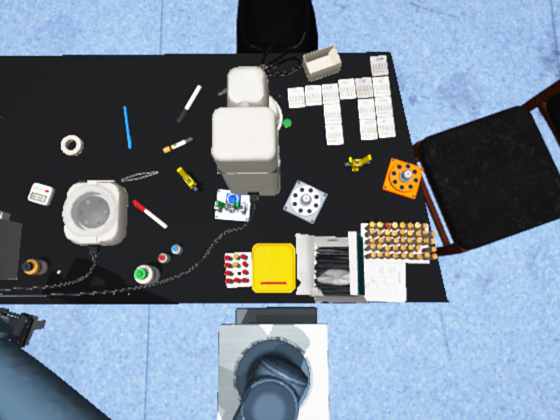

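View pics/scene0.png

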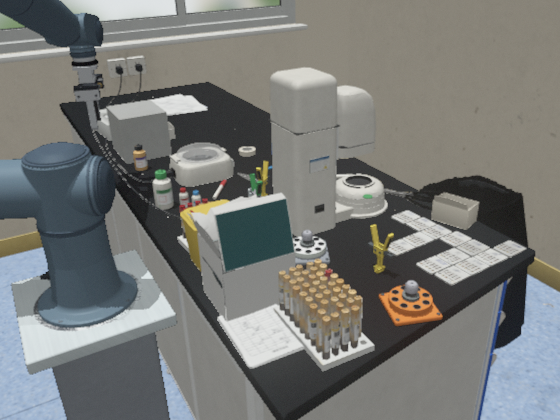

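The top view shows the stand near pixel (233,204) and the white rotor unit near (304,201). The orange and yellow things are decoys, and a tall instrument stands behind the stand at about (245,140). I'll crop in for detail.

Run:
```python
from h import *
s=load('top0');f=s['frame'][:,:,::-1]
c=cv2.resize(f[170:240,200:340],None,fx=5.7,fy=5.7,interpolation=cv2.INTER_CUBIC)
cv2.imwrite('pics/c1.png',c)
for uv in[(233,204),(304,201),(245,140),(248,90),(273,268),(330,265),(176,249)]:print(uv,toz(s,uv,0),toz(s,uv,.1),toz(s,uv,.35))
```

```text
(233, 204) [0.5126 0.1199 0.    ] [0.4944 0.1089 0.1   ] [0.4489 0.0813 0.35  ]
(304, 201) [ 0.5205 -0.0993  0.    ] [ 0.5017 -0.0945  0.1   ] [ 0.4548 -0.0827  0.35  ]
(245, 140) [0.7182 0.0844 0.    ] [0.6852 0.0759 0.1   ] [0.6027 0.0547 0.35  ]
(248, 90) [0.8863 0.076  0.    ] [0.8412 0.0681 0.1   ] [0.7285 0.0484 0.35  ]
(273, 268) [ 0.316 -0.003  0.   ] [ 0.3119 -0.0052  0.1   ] [ 0.3018 -0.0106  0.35  ]
(330, 265) [ 0.324  -0.1746  0.    ] [ 0.3193 -0.1644  0.1   ] [ 0.3078 -0.139   0.35  ]
(176, 249) [0.3749 0.2916 0.    ] [0.3666 0.2682 0.1   ] [0.3459 0.2097 0.35  ]
```

View pics/c1.png

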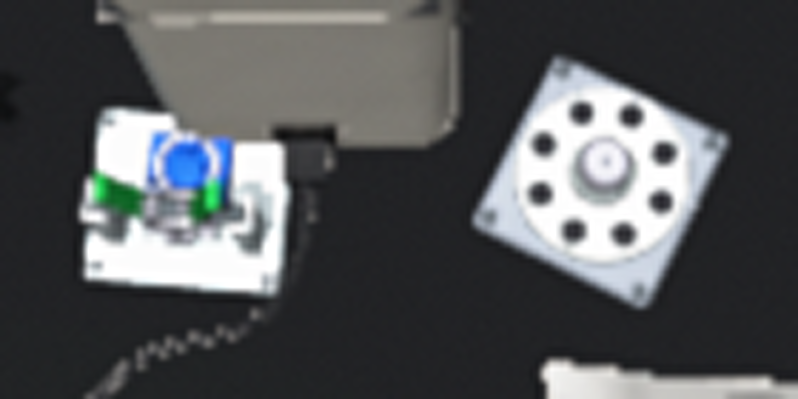

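Run:
```python
from h import *
a=load('top0')['frame'][:,:,::-1];b=load('scene0')['frame'][:,:,::-1]
c1=cv2.resize(a[55:225,190:340],(480,544),interpolation=cv2.INTER_CUBIC) #3.2x
c2=cv2.resize(b[60:290,245:395],(320,491),interpolation=cv2.INTER_CUBIC) #2.133x
o=np.zeros((544,800,3),np.uint8);o[:,:480]=c1;o[:491,480:]=c2
cv2.imwrite('pics/c2.png',o)
```

```text
(no output)
```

View pics/c2.png

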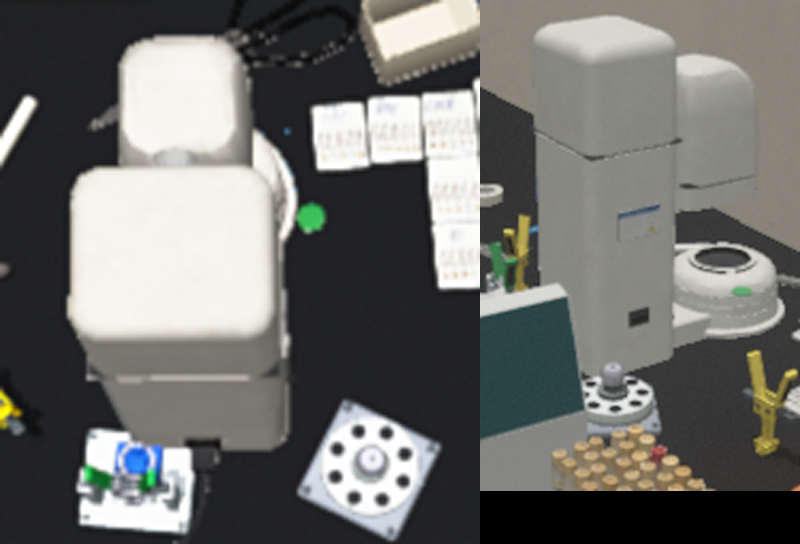

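The tower's front face is close to the ring side of the stand (bottom edge about px row 192–195, x≈0.54). I'll move to a hover on the robot side of the stand and measure with the wrist camera.

Request:
servo_tool(series=[-0.06,-0.15,0.14,0,-0.06,-0.254,0.242,0,-0.06,-0.254,0.242,0,-0.06,-0.254,0.242,0,-0.06,-0.254,0.242,0,-0.06,-0.254,0.242,0,-0.06,-0.254,0.242,0,-0.06,-0.254,0.242,0,-0.06,-0.254,0.242,0,-0.06,-0.254,0.242,0,-0.06,-0.254,0.242,0,-0.06,-0.254,0.242,0,-0.06,-0.254,0.242,0,-0.06,-0.254,0.242,0,-0.06,-0.254,0.242,0,-0.06,-0.254,0.242,0,-0.06,-0.1,0.1,0,0,0,0,-0.03,0,0,0,-0.03,0,0,0,0], grip=0)

```text
clock: 1.77
position: [0.4404, 0.1232, 0.3071]
tcp_rot: [[-0.001, 0.1, 0.995], [0.0, 0.995, -0.1], [-1.0, -0.0, -0.001]]
force: [-0.1, -0.4, -0.1]
width: 0.0942
```

Run:
```python
from h import *
st=env.state();print(st['clock'],st['position'],st['tcp_rot'])
np.savez('pics/st1.npz',**st)
s=snap('wrist','w1');print(s['camera_matrix'],s['mount'])
```

```text
1.7667 [0.4404 0.1232 0.3071] [[-0.0007  0.0997  0.995 ]
 [ 0.      0.995  -0.0997]
 [-1.     -0.0001 -0.0007]]
[[325.1923   0.     278.5416]
 [  0.     325.1923 207.919 ]
 [  0.       0.       1.    ]] [[-0.0002 -0.2428  0.9701 -0.1786]
 [ 1.      0.      0.0002  0.0009]
 [-0.0001  0.9701  0.2428 -0.0698]
 [ 0.      0.      0.      1.    ]]
```

View pics/w1.png

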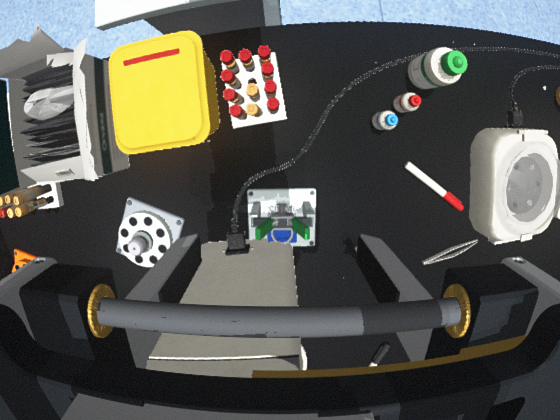

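The wrist view shows the stand at about (281,218), with the ring (280,237) next to the tower. The rotor is at (148,232), and the bottles and marker are well away. Zooming in on the stand and measuring.

```bash
cat >> h.py <<'E'
def wray(s,st,uv):
    K=s['camera_matrix'];M=s['mount'];R=st['tcp_rot'];p=st['position']
    x=np.array([(uv[0]-K[0,2])/K[0,0],(uv[1]-K[1,2])/K[1,1]]);r=np.hypot(*x)
    d=np.array([*(x/max(r,1e-9)*np.sin(r)),np.cos(r)])
    return p+R@M[:3,3], R@(M[:3,:3]@d)
def wz(s,st,uv,z):
    o,d=wray(s,st,uv);return o+d*(z-o[2])/d[2]
def wproj(s,st,p):
    M=s['mount'];q=np.linalg.inv(M)@np.r_[st['tcp_rot'].T@(np.array(p)-st['position']),1];a=np.hypot(q[0],q[1]);t=np.arctan2(a,q[2])
    K=s['camera_matrix'];return K[:2,2]+K[0,0]*t*q[:2]/a
E
python3 - <<'E'
from h import *
s=load('w1');st=load('st1')
f=s['frame'][:,:,::-1]
c=np.zeros((540,800,3),np.uint8)
c[:,:480]=cv2.resize(f[185:255,240:320],(480,420),interpolation=cv2.INTER_CUBIC) if 0 else cv2.copyMakeBorder(cv2.resize(f[185:255,240:320],(480,420),interpolation=cv2.INTER_CUBIC),0,120,0,0,cv2.BORDER_CONSTANT)
c[:320,480:]=cv2.resize(f[190:270,110:190],(320,320),interpolation=cv2.INTER_CUBIC)
cv2.imwrite('pics/c3.png',c)
for uv in[(205,240),(297,243)]:print(wz(s,st,uv,0))
hsv=cv2.cvtColor(f,cv2.COLOR_BGR2HSV)
for n,lo,hi in[('green',(50,100,40),(75,255,255)),('blue',(100,120,60),(125,255,255))]:
    m=cv2.inRange(hsv,lo,hi);k,l,stt,ce=cv2.connectedComponentsWithStats(m)
    for i in range(1,k):
        if stt[i,4]>15:print(n,stt[i],ce[i])
E
```

```text
[ 0.533  -0.0042  0.    ]
[0.552  0.1425 0.    ]
green [441  50  27  26 526] [454.1388  62.5076]
green [422  58   4  18  28] [422.8571  67.2857]
green [256 218  17  22 223] [263.6682 228.6278]
green [291 218  18  22 222] [300.1396 227.991 ]
blue [386 115   7  11  25] [387.68 120.36]
blue [394 114   5  11  17] [396.5294 119.1765]
blue [390 117   5   6  22] [391.7727 119.4545]
blue [268 231   5  11  34] [269.3824 236.7353]
blue [273 230  18  12 164] [281.6707 234.7134]
blue [290 231   7  11  37] [293.6216 237.1351]
```

View pics/c3.png

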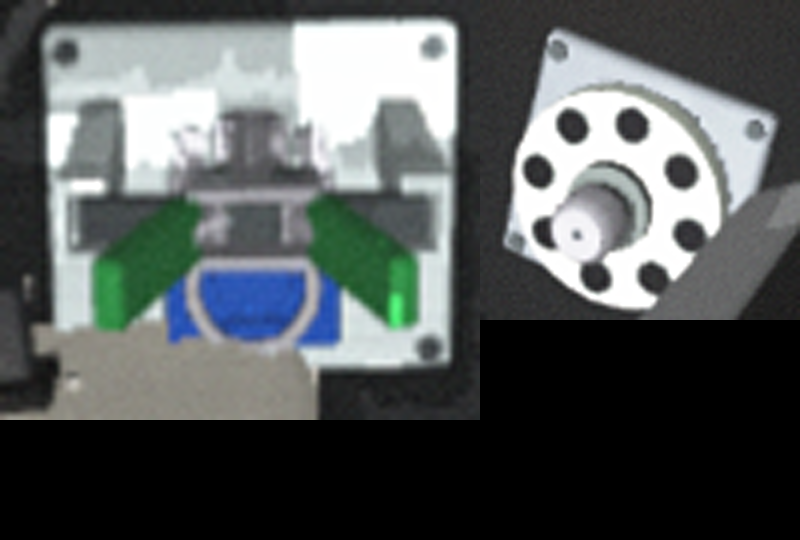

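```bash
cat >> h.py <<'E'
def tri(rays):
    A=sum(np.eye(3)-np.outer(d,d)/(d@d) for o,d in rays);b=sum((np.eye(3)-np.outer(d,d)/(d@d))@o for o,d in rays)
    p=np.linalg.solve(A,b);return p,[np.linalg.norm(np.cross(p-o,d/np.linalg.norm(d))) for o,d in rays]
def cray(s,uv):
    T=s['extrinsics'];return T[:3,3],T[:3,:3]@np.linalg.solve(s['camera_matrix'],[uv[0],uv[1],1.])
E
python3 - <<'E'
from h import *
s=load('w1');st=load('st1');t=load('top0');sc=load('scene0')
c=lambda u,v:(240+(u+.5)/6-.5,185+(v+.5)/6-.5)
for n,uv in dict(BL=c(45,28),BR=c(457,22),TR=c(450,367)).items():print(n,wz(s,st,uv,.008),proj(t,wz(s,st,uv,.008)))
for n,uv,z in[('barL',c(72,222),.082),('barR',c(437,222),.082),('hL',c(110,262),.14),('hR',c(402,262),.14),('hLn',c(190,210),.092),('hRn',c(318,210),.092),('ringL',c(193,298),.03),('ringR',c(316,298),.03)]:print(n,wz(s,st,uv,z))
tt=lambda u,v:(190+u/3.2,55+v/3.2)
for n,a,b in[('cL',(230.7,191),(292.5,243)),('cR',(279.7,193.5),(205,240)),('black',tt(205,455),(236,245)),('blackcorner',tt(220,465),(227,252))]:
    print(n,tri([wray(s,st,b),cray(t,a)]))
u2=lambda u,v:(245+(u-480)/2.133,60+v/2.133)
for n,a,b in[('boxscene',tt(205,445),u2(639,316)),('towerNRtop',tt(277,325),u2(600,20)),]:
    print(n,tri([cray(sc,b),cray(t,a)]))
p=wz(s,st,(110+(577-480)/4-.1,190+235/4-.1),.066);print('axle',p,proj(t,p))
print('disc?',[wz(s,st,(110+(u-480)/4,190+v/4),.03) for u,v in[(512,165),(725,210)]])
E
```

```text
BL [0.4564 0.0752 0.008 ] [247.1598 221.57  ]
BR [0.4651 0.1778 0.008 ] [213.5899 218.9646]
TR [0.5565 0.1695 0.008 ] [216.8359 189.6527]
barL [0.4861 0.0845 0.082 ]
barR [0.494 0.163 0.082]
hL [0.478  0.0973 0.14  ]
hR [0.4835 0.1514 0.14  ]
hLn [0.4831 0.1107 0.092 ]
hRn [0.4858 0.1374 0.092 ]
ringL [0.5233 0.1058 0.03  ]
ringR [0.5263 0.1359 0.03  ]
cL (array([ 0.5624,  0.1337, -0.0345]), [np.float64(0.002503753591795477), np.float64(0.002503753591795421)])
cR (array([ 0.5587, -0.0244, -0.0739]), [np.float64(0.001134891285912061), np.float64(0.001134891285912066)])
black (array([0.5255, 0.053 , 0.0511]), [np.float64(0.0023186906243071793), np.float64(0.002318690624307191)])
blackcorner (array([0.5154, 0.0416, 0.086 ]), [np.float64(0.009742417327270747), np.float64(0.009742417327270703)])
boxscene (array([0.5779, 0.0291, 0.0487]), [np.float64(0.04933363155564634), np.float64(0.049333631555646296)])
towerNRtop (array([ 0.5416, -0.0242,  0.4419]), [np.float64(0.007242383558940423), np.float64(0.007242383558940402)])
axle [ 0.516  -0.0987  0.066 ] [304.8142 198.3438]
disc? [array([ 0.4971, -0.1411,  0.03  ]), array([ 0.5227, -0.051 ,  0.03  ])]
```

Base measures 103×92 mm, which matches. The stand yaw is about -5.2°, the pliers' axis is at about (0.490, 0.1238), and the axle is at about (0.516, -0.099). Moving over the pliers and part-way down.

Request:
servo_tool(series=[0,0.01,0.1,-0.003,0,0.01,0.1,0,0,0.01,0.1,0,0,0.012,0.1,0,0,0.012,0.083,0,0.1,0,0,0,0.1,0,0,0,0.1,0,0,0,0.1,0,0,0,0.1,0,0,0,0.1,0,0,0,0.1,0,0,0,0.1,0,0,0,0.1,0,0,0,0.1,0,0,0,0.1,0,0,0,0,0,0,0])

```text
clock: 3.23
position: [0.4877, 0.1245, 0.1948]
tcp_rot: [[-0.004, 0.091, 0.996], [-0.0, 0.996, -0.091], [-1.0, -0.0, -0.004]]
force: [-0.0, 0.4, -0.7]
width: 0.0941
```

Run:
```python
from h import *
st=env.state();print(st['clock'],st['position'],st['tcp_rot'],st['force'])
np.savez('pics/st2.npz',**st)
s=snap('wrist','w2');t=snap('scene','scene2')
f=s['frame'][:,:,::-1]
o=np.zeros((420,800,3),np.uint8)
o[:,:480]=cv2.resize(f[150:290,200:360],(480,420),interpolation=cv2.INTER_CUBIC)
o[:,480:]=cv2.resize(t['frame'][30:240,200:360,::-1],(320,420))
cv2.imwrite('pics/c4.png',o)
hsv=cv2.cvtColor(f,cv2.COLOR_BGR2HSV);m=cv2.inRange(hsv,(50,100,40),(75,255,255));k,l,stt,ce=cv2.connectedComponentsWithStats(m)
for i in range(1,k):
    if stt[i,4]>30:print(stt[i],ce[i])
```

```text
3.2333 [0.4877 0.1245 0.1948] [[-0.0041  0.0908  0.9959]
 [-0.0001  0.9959 -0.0908]
 [-1.     -0.0005 -0.004 ]] [-0.0342  0.4012 -0.6818]
[456   1   9  25  81] [458.4815  14.9753]
[483   0  33  22 606] [499.3729   9.2277]
[236 202  28  30 505] [249.3584 216.0673]
[290 202  27  30 480] [303.1938 215.9854]
```

View pics/c4.png

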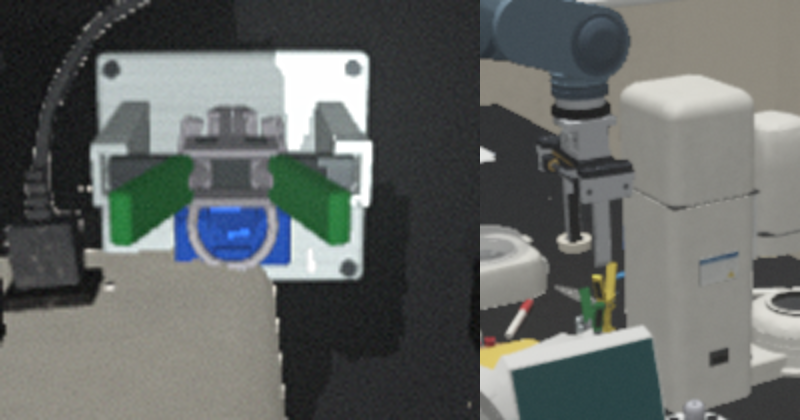

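Clear view: the handles are between the open fingers, and the scene view shows the wrist clear of the tower. Refining the pliers' position now.

Run:
```python
from h import *
s=load('w2');st=load('st2')
c=lambda u,v:(200+(u+.5)/3-.5,150+(v+.5)/3-.5)
w=lambda u,v,z:wz(s,st,c(u,v),z)
R=st['tcp_rot'];P=st['position']
for n,p in dict(topR=w(339,195,.140),topL=w(122,195,.140),topRf=w(339,243,.140),topLf=w(122,243,.140),BL=w(98,52,.008),BR=w(368,52,.008),TR=w(362,281,.008),hole=w(112,68,.008),holeR=w(354,68,.008),barL=w(107,173,.086),barR=w(356,173,.086),barF=w(232,155,.086),barB=w(232,199,.086),tower=w(270,262,.0),towL=w(100,250,0),ringL=w(189,228,.03),ringR=w(275,228,.03),ringF=w(232,267,.03),ringFi=w(232,258,.03)).items():print(n,p,'tool yz',((p-P)@R)[1:])
```

```text
topR [0.4837 0.1514 0.14  ] tool yz [ 0.0264 -0.0062]
topL [0.4788 0.0976 0.14  ] tool yz [-0.0276 -0.0062]
topRf [0.4963 0.1506 0.14  ] tool yz [0.0268 0.0064]
topLf [0.4913 0.096  0.14  ] tool yz [-0.028   0.0064]
BL [0.4561 0.0755 0.008 ] tool yz [-0.0516 -0.0262]
BR [0.4654 0.1774 0.008 ] tool yz [ 0.0507 -0.0262]
TR [0.5568 0.1695 0.008 ] tool yz [0.0512 0.0655]
hole [0.4628 0.0802 0.008 ] tool yz [-0.0463 -0.0201]
holeR [0.4711 0.1716 0.008 ] tool yz [ 0.0455 -0.02  ]
barL [0.4853 0.0859 0.086 ] tool yz [-0.0386  0.0016]
barR [0.4922 0.1616 0.086 ] tool yz [0.0374 0.0016]
barF [0.4832 0.1244 0.086 ] tool yz [-0.0005 -0.004 ]
barB [0.497  0.1231 0.086 ] tool yz [-0.0005  0.0098]
tower [0.548  0.1334 0.    ] tool yz [0.0145 0.06  ]
towL [0.5368 0.0653 0.    ] tool yz [-0.0545  0.0551]
ringL [0.5217 0.1047 0.03  ] tool yz [-0.0166  0.0363]
ringR [0.5246 0.1362 0.03  ] tool yz [0.0151 0.0363]
ringF [0.5383 0.119  0.03  ] tool yz [-0.0008  0.0515]
ringFi [0.5348 0.1194 0.03  ] tool yz [-0.0008  0.048 ]
```

Request:
servo_tool(series=[0.08,-0.003,0.005,0,0.08,-0.003,0.005,0,0.08,0,0,0,0.08,0,0,0,0.08,0,0,0,0.08,0,0,0,0.08,0,0,0,0.08,0,0,0,0.08,0,0,0,0.08,0,0,0,0.06,0,0,0,0.04,0,0,0,0.02,0,0,0,0,0,0,0,0,0,0,0])

```text
clock: 4.58
position: [0.4902, 0.1239, 0.1057]
tcp_rot: [[0.0, 0.091, 0.996], [-0.0, 0.996, -0.091], [-1.0, 0.0, 0.0]]
force: [0.7, 0.7, 0.6]
width: 0.0938
```

Request:
servo_tool(series=[0.02,0,0,0,0,0,0,0,0,0,0,0,0,0,0,0], grip=0.4)

```text
clock: 4.92
position: [0.4901, 0.1239, 0.1037]
tcp_rot: [[0.0, 0.091, 0.996], [-0.0, 0.996, -0.091], [-1.0, 0.0, 0.0]]
force: [-0.0, -0.7, -0.1]
width: 0.0709
```

Request:
servo_tool(series=[0,0,0,0,0,0,0,0,0,0,0,0,0,0,0,0], grip=0.58)

```text
clock: 5.25
position: [0.491, 0.1238, 0.1046]
tcp_rot: [[0.002, 0.091, 0.996], [-0.0, 0.996, -0.091], [-1.0, -0.0, 0.002]]
force: [0.1, -0.2, 6.9]
width: 0.0437
```

Request:
servo_tool(series=[0,0,0,0,0,0,0,0,0,0,0,0,0,0,0,0,0,0,0,0,0,0,0,0], grip=1)

```text
clock: 5.75
position: [0.4915, 0.1238, 0.1052]
tcp_rot: [[0.003, 0.091, 0.996], [-0.0, 0.996, -0.091], [-1.0, -0.0, 0.003]]
force: [-0.8, -0.3, 6.9]
width: 0.0278
```

Run:
```python
from h import *
st=env.state();print(st['clock'],st['position'],st['tcp_rot'],st['force'],st['torque'],st['width'])
np.savez('pics/st3.npz',**st)
s=snap('wrist','w3')
f=s['frame'][:,:,::-1]
cv2.imwrite('pics/c5.png',cv2.resize(f[150:290,180:380],(800,560),interpolation=cv2.INTER_CUBIC))
```

```text
5.75 [0.4915 0.1238 0.1052] [[ 0.0033  0.0906  0.9959]
 [-0.0004  0.9959 -0.0906]
 [-1.     -0.0001  0.0033]] [-0.8388 -0.2513  6.8871] [-0.205   0.0954  0.0541] 0.027761087853148816
```

View pics/c5.png

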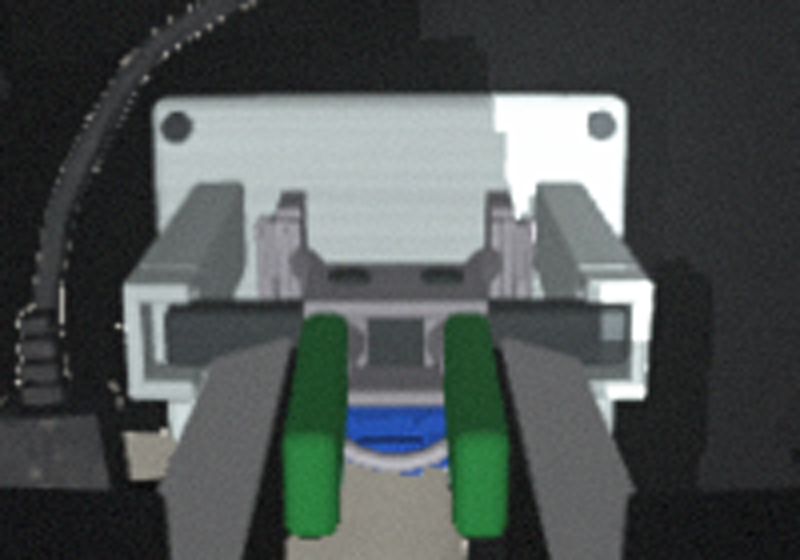

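The pliers are fully squeezed: opening is 27.8 mm and the handles are upright. Lifting slowly, straight up.

Request:
servo_tool(series=[-0.02,0,0,0,-0.03,0,0,0,-0.04,0,0,0,-0.04,0,0,0,-0.04,0,0,0,-0.05,0,0,0,-0.06,0,0,0,-0.06,0,0,0,-0.06,0,0,0,-0.06,0,-0.01,0,-0.06,0,-0.03,0,-0.06,0,-0.06,0,-0.06,0,-0.08,0,-0.06,0,-0.08,0,-0.06,0,-0.06,0,-0.03,0,-0.03,0,0,0,0,0,0,0,0,0])

```text
clock: 7.3
position: [0.4552, 0.1271, 0.1827]
tcp_rot: [[0.001, 0.091, 0.996], [-0.0, 0.996, -0.091], [-1.0, 0.0, 0.001]]
force: [-1.0, -0.2, -1.2]
width: 0.0278
```

Run:
```python
from h import *
st=env.state();print(st['clock'],st['position'],st['tcp_rot'],st['force'],st['torque'],st['width'])
np.savez('pics/st4.npz',**st)
s=snap('wrist','w4');t=snap('top','t4');v=snap('scene','scene4')
f=s['frame'][:,:,::-1]
o=np.zeros((560,800,3),np.uint8)
o[:480]=0
o[:420,:480]=cv2.resize(f[150:290,200:360],(480,420),interpolation=cv2.INTER_CUBIC)
o[:280,480:]=cv2.resize(t['frame'][165:235,200:280,::-1],(320,280))
o[280:,480:]=cv2.resize(v['frame'][100:240,220:380,::-1],(320,280))
cv2.imwrite('pics/c6.png',o)
```

```text
7.3 [0.4552 0.1271 0.1827] [[ 0.0007  0.0907  0.9959]
 [-0.      0.9959 -0.0907]
 [-1.      0.0001  0.0007]] [-1.0428 -0.16   -1.185 ] [-0.0138 -0.0138  0.0288] 0.02783020258022029
```

View pics/c6.png

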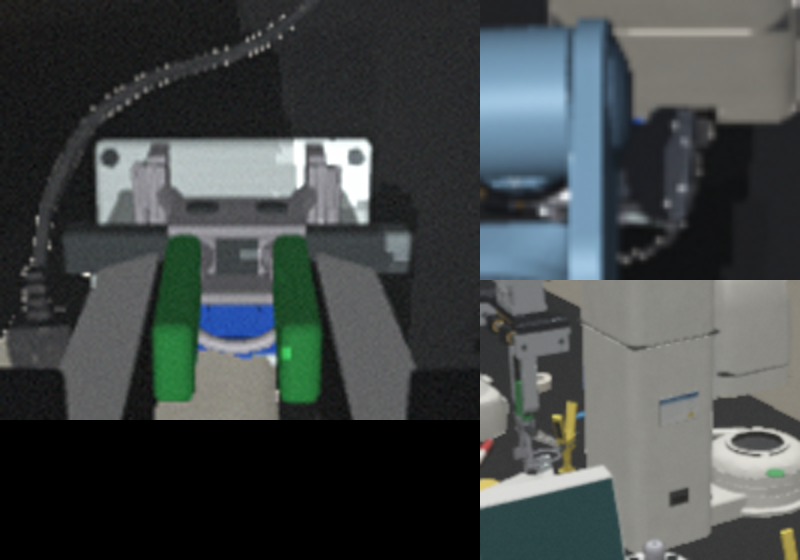

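The ring came up on the pliers: it shows at the jaw tips in the scene crop, about (545,455), and its front arc is in the wrist crop at about (237,345). The force change of about 1.2 N agrees with pliers plus ring. Measuring the ring centre in the tool frame.

Run:
```python
from h import *
s=load('w4');st=load('st4');f=s['frame'].astype(int)
R=st['tcp_rot'];P=st['position']
for u in(268,272,276,279,282,286,290):
    sat=f[255:278,u].max(1)-f[255:278,u].min(1);print(u,sat.tolist(),f[255:278,u].mean(1).astype(int).tolist())
c=lambda u,v:(200+(u+.5)/3-.5,150+(v+.5)/3-.5)
for n,u,v,h in[('ring',237,343,-.0733),('ringL',205,330,-.0733),('ringR',270,330,-.0733),('barF',110,228,-.019),('barB',110,274,-.019),('barL',64,250,-.019),('barR',410,250,-.019),('hL',176,330,.035),('hR',297,330,.035)]:
    print(n,((wz(s,st,c(u,v),P[2]+h)-P)@R))
```

```text
268 [138, 139, 138, 142, 129, 60, 7, 6, 6, 10, 31, 71, 5, 12, 14, 9, 13, 13, 12, 13, 14, 12, 11] [102, 96, 94, 97, 95, 97, 127, 157, 178, 172, 150, 121, 141, 140, 143, 138, 139, 134, 137, 137, 137, 139, 133]
272 [136, 140, 138, 137, 137, 137, 131, 30, 3, 5, 9, 4, 11, 11, 12, 11, 11, 11, 11, 12, 13, 10, 12] [98, 96, 100, 100, 98, 101, 99, 97, 143, 177, 182, 162, 139, 138, 135, 140, 138, 136, 135, 135, 136, 140, 134]
276 [138, 140, 138, 137, 139, 140, 135, 67, 25, 7, 5, 8, 3, 12, 14, 13, 13, 12, 14, 11, 12, 9, 11] [100, 99, 101, 104, 97, 96, 91, 65, 96, 149, 179, 180, 156, 144, 137, 136, 139, 137, 134, 135, 138, 138, 138]
279 [137, 145, 139, 132, 139, 140, 133, 72, 24, 8, 5, 9, 29, 79, 3, 16, 14, 12, 12, 10, 14, 12, 12] [96, 97, 99, 98, 96, 97, 93, 64, 98, 148, 177, 184, 147, 117, 137, 139, 135, 137, 137, 137, 137, 138, 141]
282 [141, 136, 134, 136, 140, 135, 133, 62, 5, 4, 8, 6, 33, 120, 68, 13, 12, 12, 11, 11, 9, 13, 11] [94, 101, 100, 101, 99, 96, 95, 71, 111, 154, 185, 177, 144, 110, 130, 137, 139, 136, 136, 136, 133, 135, 140]
286 [140, 137, 137, 140, 138, 141, 116, 9, 4, 4, 7, 32, 100, 48, 10, 16, 12, 10, 14, 13, 11, 9, 15] [97, 98, 101, 98, 100, 94, 100, 114, 157, 184, 172, 150, 119, 144, 136, 135, 134, 137, 135, 136, 132, 135, 134]
290 [137, 138, 136, 135, 72, 8, 3, 6, 6, 21, 82, 140, 109, 38, 12, 11, 7, 10, 10, 12, 8, 12, 11] [103, 97, 97, 98, 91, 122, 149, 175, 174, 150, 108, 95, 120, 180, 219, 205, 167, 132, 122, 121, 128, 122, 124]
ring [0.0733 0.001  0.042 ]
ringL [ 0.0733 -0.0079  0.038 ]
ringR [0.0733 0.0103 0.038 ]
barF [ 0.019  -0.0261 -0.0086]
barB [ 0.019  -0.0265  0.0018]
barL [ 0.019  -0.0363 -0.0036]
barR [ 0.019   0.0383 -0.0036]
hL [-0.035  -0.0088 -0.0083]
hR [-0.035   0.0106 -0.0083]
```

Run:
```python
from h import *
s=load('w3');st=load('st3');f=s['frame'].astype(int)
R=st['tcp_rot'];P=st['position']
for u in(272,276,279,282,286):
    sat=f[255:278,u].max(1)-f[255:278,u].min(1);print(u,sat.tolist(),f[255:278,u].mean(1).astype(int).tolist())
c=lambda u,v:(180+(u+.5)/4-.5,150+(v+.5)/4-.5)
for n,u,v,h in[('barF',250,305,-.019),('barB',250,362,-.019),('barL',167,333,-.019),('barR',632,333,-.019)]:
    p=wz(s,st,c(u,v),P[2]+h);print(n,p,((p-P)@R))
for v in(262,263,264,265,266,267):p=wz(s,st,(279,v),.032);print(v,p,(p-P)@R)
v=load('scene4');f=v['frame'][:,:,::-1]
print(proj(v,st['position']))
st4=load('st4');pr=st4['position']+st4['tcp_rot']@np.array([.0733,.0,.0295]);q=proj(v,pr);print(q)
x,y=int(q[0])-40,int(q[1])-40
cv2.imwrite('pics/c7.png',cv2.resize(f[y:y+60,x:x+80],(800,600),interpolation=cv2.INTER_CUBIC));print(x,y)
```

```text
272 [136, 139, 133, 137, 84, 93, 110, 30, 6, 5, 7, 4, 7, 10, 11, 14, 13, 11, 11, 11, 10, 13, 11] [95, 101, 96, 98, 64, 67, 90, 99, 143, 176, 188, 161, 141, 137, 141, 139, 139, 140, 138, 135, 139, 138, 141]
276 [134, 138, 142, 130, 77, 94, 139, 132, 29, 4, 8, 9, 3, 11, 15, 9, 14, 10, 17, 13, 13, 12, 13] [100, 98, 96, 95, 63, 69, 103, 101, 98, 148, 178, 185, 157, 140, 141, 141, 142, 139, 135, 134, 139, 141, 139]
279 [137, 138, 137, 136, 79, 90, 145, 132, 31, 3, 6, 8, 3, 7, 13, 14, 16, 15, 10, 11, 13, 11, 9] [101, 100, 100, 96, 64, 71, 97, 94, 99, 147, 174, 188, 160, 139, 141, 140, 137, 141, 140, 141, 138, 140, 143]
282 [137, 137, 142, 138, 81, 97, 139, 103, 9, 5, 6, 8, 27, 74, 5, 13, 13, 10, 11, 11, 14, 14, 10] [104, 101, 94, 97, 60, 69, 101, 89, 106, 152, 181, 183, 151, 119, 137, 140, 138, 143, 138, 140, 136, 137, 135]
286 [138, 139, 137, 139, 136, 134, 100, 10, 6, 6, 6, 9, 7, 12, 13, 12, 11, 11, 13, 12, 12, 10, 15] [100, 101, 104, 96, 96, 97, 88, 112, 153, 180, 179, 152, 135, 135, 141, 137, 137, 139, 139, 137, 136, 134, 134]
barF [0.481  0.1023 0.0862] [ 0.019  -0.0223 -0.0085]
barB [0.4907 0.1011 0.0862] [ 0.019  -0.0226  0.0012]
barL [0.4846 0.0882 0.0862] [ 0.019  -0.036  -0.0037]
barR [0.4914 0.1631 0.0862] [ 0.019   0.0392 -0.0037]
262 [0.5319 0.1214 0.032 ] [0.0733 0.0013 0.0402]
263 [0.5328 0.1213 0.032 ] [0.0733 0.0013 0.0411]
264 [0.5337 0.1212 0.032 ] [0.0733 0.0013 0.042 ]
265 [0.5346 0.1212 0.032 ] [0.0733 0.0013 0.043 ]
266 [0.5356 0.1211 0.032 ] [0.0733 0.0013 0.0439]
267 [0.5365 0.121  0.032 ] [0.0733 0.0013 0.0448]
[256.5819 187.0179]
[254.1412 186.0893]
214 146
```

View pics/c7.png

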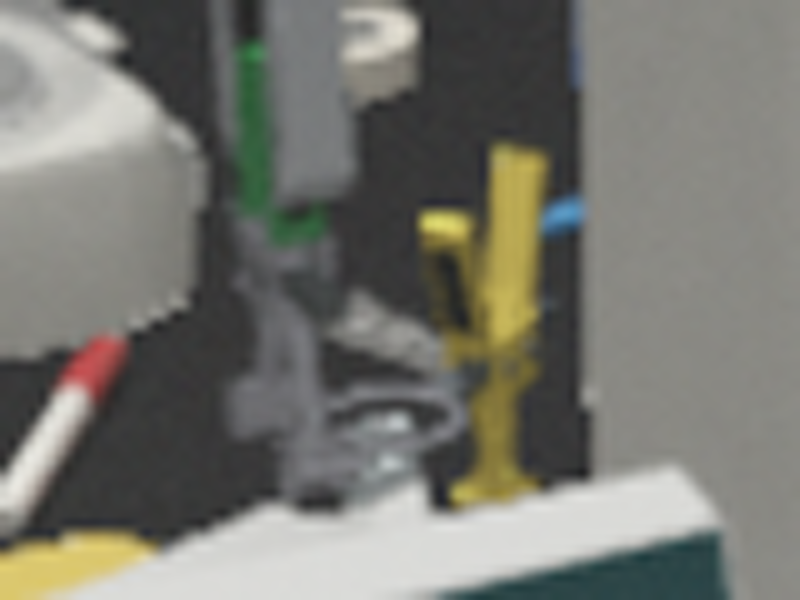

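The ring sits in the same place in the wrist view as before the lift (wire front at tool z≈43 mm, so centre ≈25 mm), so it is level and not drooping. Before carrying, I'll check the monitor's extents.

Run:
```python
from h import *
t=load('top0');v=load('scene0')
for a,b in[((357,236),(290,198)),((300,236),(245,205))]:print(tri([cray(t,a),cray(v,b)]))
for z in(0,.15,.25,.3):print([toz(t,(u,235),z) for u in(300,355)])
```

```text
(array([ 0.3923, -0.2238,  0.2361]), [np.float64(0.0075646038580807085), np.float64(0.007564603858080601)])
(array([ 0.3808, -0.0743,  0.1653]), [np.float64(0.01405026711262795), np.float64(0.014050267112627806)])
[array([ 0.4152, -0.0855,  0.    ]), array([ 0.4141, -0.2528,  0.    ])]
[array([ 0.3984, -0.0799,  0.15  ]), array([ 0.3975, -0.2291,  0.15  ])]
[array([ 0.3872, -0.0761,  0.25  ]), array([ 0.3864, -0.2133,  0.25  ])]
[array([ 0.3817, -0.0743,  0.3   ]), array([ 0.3808, -0.2054,  0.3   ])]
```

Request:
servo_tool(series=[0,-0.06,0.005,0,0,-0.12,0.01,0,0,-0.2,0.018,0,0,-0.2,0.018,0,0,-0.2,0.018,0,0,-0.2,0.018,0,0,-0.2,0.018,0,0,-0.2,0.018,0,0,-0.2,0.018,0,0,-0.2,0.018,0,0,-0.2,0.018,0,0,-0.2,0.018,0,0,-0.12,0.01,0,0,-0.06,0.005,0,0,0,0,0])

```text
clock: 8.7
position: [0.4545, -0.1107, 0.1823]
tcp_rot: [[-0.0, 0.092, 0.996], [0.0, 0.996, -0.092], [-1.0, 0.0, -0.0]]
force: [0.1, 0.1, -0.8]
width: 0.0277
```

Request:
servo_tool(series=[0,0,0,-0.01,0,0,0,-0.02,0,0,0,-0.025,0,0,0,-0.03,0,0,0,-0.03,0,0,0,-0.025,0,0,0,-0.017,0,0,0,-0.01,0,0,0,0,0,0,0,0])

```text
clock: 9.53
position: [0.4546, -0.1091, 0.1823]
tcp_rot: [[-0.0, -0.42, 0.907], [0.0, 0.907, 0.42], [-1.0, 0.0, -0.0]]
force: [-0.6, 0.6, -1.1]
width: 0.0276
```

Run:
```python
from h import *
st=env.state();print(st['clock'],st['position'],st['tcp_rot'],st['force'],st['width'])
np.savez('pics/st5.npz',**st)
s=snap('wrist','w5');v=snap('scene','scene5')
f=s['frame'][:,:,::-1]
o=np.zeros((560,800,3),np.uint8)
o[:,:480]=cv2.resize(f[180:320,220:340],(480,560),interpolation=cv2.INTER_CUBIC)
o[:320,480:]=cv2.resize(v['frame'][160:240,260:340,::-1],(320,320),interpolation=cv2.INTER_CUBIC)
cv2.imwrite('pics/c8.png',o)
print(proj(v,[.516,-.0987,.066]))
```

```text
9.5333 [ 0.4546 -0.1091  0.1823] [[-0.0002 -0.4204  0.9073]
 [ 0.0004  0.9073  0.4204]
 [-1.      0.0004 -0.    ]] [-0.6018  0.6102 -1.0501] 0.027646806905672013
[306.6463 230.7262]
```

View pics/c8.png

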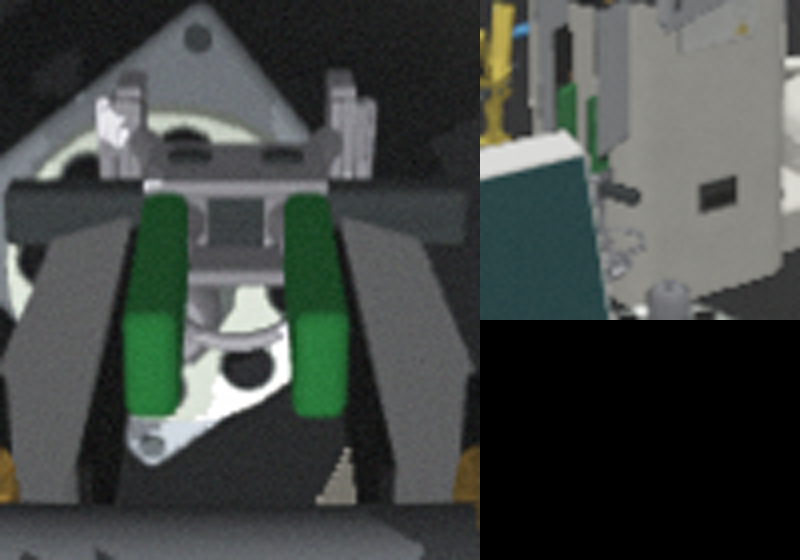

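Run:
```python
from h import *
s=load('w5');st=load('st5');R=st['tcp_rot'];P=st['position'];f=s['frame']
c=lambda u,v:(220+(u+.5)/4-.5,180+(v+.5)/4-.5)
T=lambda uv,z:((wz(s,st,uv,z)-P)@R)[1:]
a=wz(s,st,c(202,4),.012);b=wz(s,st,c(150,466),.012);m=(a+b)/2
print('corners',a,b,np.linalg.norm(a-b),'mid',m,((m-P)@R)[1:])
h1=wz(s,st,c(198,39),.012);h2=wz(s,st,c(152,443),.012);m=(h1+h2)/2;print('screws',np.linalg.norm(h1-h2),m,((m-P)@R)[1:])
# disc ellipse: full-res left rim etc
print('w1 axle tool', ((np.array([.516,-.0987,.066])-P)@R)[1:])
s1=load('w1');s1t=load('st1')
q=lambda u,v:(110+(u-480+.5)/4-.5,190+(v+.5)/4-.5)
A=wz(s1,s1t,q(553,26),.012);B=wz(s1,s1t,q(778,124),.012);C=wz(s1,s1t,q(505,247),.012)
print('w1 corners',A,B,C,np.linalg.norm(A-B),np.linalg.norm(A-C),'centre',(B+C)/2)
t=load('top0');k=lambda u,v:(200+(u+.5)/5.7-.5,170+(v+.5)/5.7-.5)
print('top axle',toz(t,k(605,163),.066),'corners mid',np.mean([toz(t,k(*x),.012) for x in((560,57),(728,140),(475,222),(645,308))],0))
print('ring world now',P+R@[.0733,.001,.025])
o=s['frame'];
for v_ in(252,256,260):print(v_,f[v_,262:296].mean(1).astype(int).tolist())
```

```text
corners [ 0.4467 -0.122   0.012 ] [ 0.5823 -0.0779  0.012 ] 0.1425883522815959 mid [ 0.5145 -0.1     0.012 ] [-0.017   0.0582]
screws 0.12469577302973237 [ 0.5153 -0.0998  0.012 ] [-0.0172  0.059 ]
w1 axle tool [-0.0164  0.0601]
w1 corners [ 0.4453 -0.1192  0.012 ] [ 0.4945 -0.0294  0.012 ] [ 0.5374 -0.1658  0.012 ] 0.10235715669567311 0.10323706090506357 centre [ 0.516  -0.0976  0.012 ]
top axle [ 0.5165 -0.1014  0.066 ] corners mid [ 0.5171 -0.1023  0.012 ]
ring world now [ 0.4769 -0.0977  0.109 ]
252 [48, 44, 35, 38, 51, 105, 107, 101, 96, 93, 90, 86, 89, 104, 107, 108, 109, 183, 216, 217, 214, 217, 219, 215, 144, 75, 43, 41, 37, 38, 41, 43, 41, 44]
256 [43, 43, 37, 47, 99, 153, 147, 114, 110, 102, 102, 96, 86, 95, 108, 107, 152, 219, 224, 223, 224, 223, 224, 220, 224, 172, 93, 44, 28, 39, 45, 44, 46, 44]
260 [64, 53, 43, 49, 85, 97, 117, 150, 145, 116, 108, 92, 83, 120, 190, 223, 222, 220, 221, 221, 223, 224, 221, 224, 225, 218, 213, 165, 123, 120, 53, 41, 64, 65]
```

Relative to the ring, the axle lies at tool y -18 mm and z +34 mm. Moving above it and down until the ring is just over the axle top.

Request:
servo_tool(series=[0,-0.01,0.02,0,0,-0.025,0.045,0,0,-0.035,0.07,0,0,-0.04,0.08,0,0,-0.035,0.07,0,0,-0.023,0.04,0,0,-0.01,0.017,0,0.02,0,0,0,0.04,0,0,0,0.05,0,0,0,0.05,0,0,0,0.05,0,0,0,0.05,0,0,0,0.04,0,0,0,0.02,0,0,0,0,0,0,0,0,0,0,0])

```text
clock: 11.05
position: [0.4931, -0.1116, 0.1504]
tcp_rot: [[-0.0, -0.42, 0.907], [0.0, 0.907, 0.42], [-1.0, 0.0, -0.0]]
force: [0.5, 0.1, -1.2]
width: 0.028
```

Run:
```python
from h import *
st=env.state();print(st['clock'],st['position'],st['tcp_rot'],st['force'],st['torque'],st['width'])
np.savez('pics/st6.npz',**st)
s=snap('wrist','w6');v=snap('scene','scene6')
f=s['frame'][:,:,::-1]
o=np.zeros((600,800,3),np.uint8)
o[:,:400]=cv2.resize(f[220:280,260:300],(400,600),interpolation=cv2.INTER_CUBIC)
o[:,400:]=cv2.resize(v['frame'][200:260,286:326,::-1],(400,600),interpolation=cv2.INTER_CUBIC)
cv2.imwrite('pics/c9.png',o)
P=st['position'];R=st['tcp_rot']
print('exp ring centre wrist',wproj(s,st,P+R@[.0733,.001,.025]),'front',wproj(s,st,P+R@[.0733,.001,.043]))
print('exp axle top wrist',wproj(s,st,[.5153,-.0998,.066]))
print('scene ring',proj(v,P+R@[.0733,.001,.025]),'axle',proj(v,[.5153,-.0998,.066]))
```

```text
11.05 [ 0.4931 -0.1116  0.1504] [[-0.0001 -0.4203  0.9074]
 [ 0.0001  0.9074  0.4203]
 [-1.      0.0001 -0.0001]] [ 0.5006  0.0889 -1.2417] [ 0.0012  0.0361 -0.0561] 0.02800341667469353
exp ring centre wrist [279.0194 244.7309] front [279.0078 264.6133]
exp axle top wrist [279.479  240.2746]
scene ring [306.7325 227.0875] axle [306.6366 230.9829]
```

View pics/c9.png

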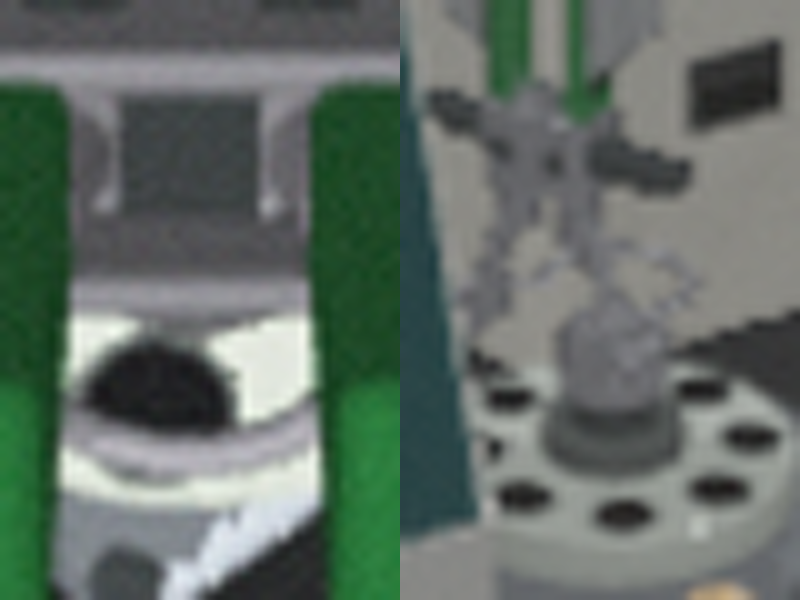

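The ring's right extreme in the scene view (crop x≈700) puts its centre at about 607–610, against 612 for the axle. In the wrist view the axle's far rim is just visible under the bar at about (279.5,252). Numeric check of that rim and the ring.

Run:
```python
from h import *
s=load('w6');st=load('st6');f=s['frame'].astype(int);P=st['position'];R=st['tcp_rot']
for u in range(266,293,2):print(u,f[246:272,u].mean(1).astype(int).tolist())
ax=np.array([.5153,-.0998])
for r,z in((.010,.066),(.014,.061)):
  for a in(-40,-20,0,20,40):
    d=R@np.array([0,np.sin(np.radians(a)),np.cos(np.radians(a))]);p=np.r_[ax+r*d[:2],z];print(r,z,a,wproj(s,st,p))
v=load('scene6');g=v['frame'].astype(int)
print('scene axle edges',[(y,g[y,296:318].mean(1).astype(int).tolist()) for y in(236,237,238)])
for z in(.055,.060):
  print([proj(v,np.r_[ax+.014*np.array([a*.870,-a*.493]),z]) for a in(-1,1)])
```

```text
266 [44, 42, 53, 58, 55, 62, 92, 97, 93, 98, 130, 129, 124, 92, 90, 102, 114, 134, 157, 207, 211, 210, 182, 127, 128, 129]
268 [82, 97, 135, 149, 146, 178, 227, 229, 228, 210, 183, 133, 96, 82, 71, 112, 138, 147, 151, 180, 226, 227, 215, 177, 139, 131]
270 [87, 100, 134, 154, 146, 174, 223, 229, 189, 129, 80, 47, 29, 25, 34, 60, 110, 147, 185, 165, 154, 193, 224, 204, 149, 139]
272 [82, 101, 132, 153, 143, 151, 215, 192, 123, 52, 34, 33, 34, 33, 35, 37, 87, 142, 177, 181, 149, 124, 176, 210, 169, 134]
274 [85, 99, 134, 151, 145, 120, 130, 107, 69, 40, 32, 33, 36, 35, 31, 30, 56, 121, 161, 184, 159, 131, 159, 215, 181, 138]
276 [85, 99, 133, 157, 144, 118, 103, 97, 71, 37, 33, 31, 32, 33, 36, 33, 39, 88, 149, 181, 179, 146, 157, 215, 182, 138]
278 [84, 102, 131, 152, 139, 120, 100, 110, 106, 54, 29, 27, 37, 32, 35, 30, 38, 88, 152, 179, 179, 163, 189, 215, 183, 140]
280 [84, 103, 136, 151, 143, 125, 108, 128, 148, 119, 61, 37, 31, 33, 37, 31, 41, 75, 149, 179, 178, 184, 226, 225, 196, 137]
282 [86, 97, 133, 152, 144, 116, 110, 187, 228, 226, 183, 114, 89, 65, 53, 50, 60, 115, 155, 180
[... 804 characters left out ...]
50.4426]
0.01 0.066 40 [286.8962 248.575 ]
0.014 0.061 -40 [269.2602 249.7564]
0.014 0.061 -20 [274.0392 252.3124]
0.014 0.061 0 [279.446  253.1957]
0.014 0.061 20 [284.854  252.3086]
0.014 0.061 40 [289.6368 249.7495]
scene axle edges [(236, [102, 130, 146, 152, 151, 126, 97, 100, 104, 102, 102, 101, 119, 120, 106, 104, 109, 117, 117, 99, 85, 72]), (237, [90, 112, 152, 170, 171, 146, 109, 103, 104, 101, 103, 110, 103, 104, 110, 108, 120, 145, 143, 122, 110, 90]), (238, [108, 116, 130, 151, 166, 149, 114, 102, 103, 104, 105, 114, 104, 105, 111, 105, 117, 99, 50, 41, 42, 47])]
[array([301.013 , 234.9777]), array([312.3156, 234.7529])]
[array([300.9911, 233.217 ]), array([312.3129, 232.9914])]
```

Run:
```python
from h import *
v=load('scene6');g=v['frame'].astype(int);st=load('st6');P=st['position'];R=st['tcp_rot']
for y in range(221,236):print(y,g[y,294:320].mean(1).astype(int).tolist())
C=P+R@[.0733,.001,.0254]
for a in range(0,360,30):
  d=R@np.array([0,np.sin(np.radians(a)),np.cos(np.radians(a))]);print(a,proj(v,C+.018*d))
```

```text
221 [136, 122, 104, 104, 103, 92, 119, 116, 97, 100, 104, 99, 119, 134, 134, 132, 135, 134, 135, 136, 134, 134, 133, 135, 135, 136]
222 [128, 115, 106, 102, 110, 110, 124, 115, 96, 103, 110, 107, 122, 134, 134, 133, 133, 135, 136, 135, 135, 135, 135, 134, 133, 134]
223 [113, 101, 102, 107, 130, 141, 140, 115, 94, 104, 108, 116, 126, 128, 127, 130, 135, 138, 135, 136, 135, 135, 135, 134, 132, 135]
224 [120, 106, 94, 122, 141, 142, 141, 123, 109, 107, 103, 112, 117, 115, 111, 121, 135, 140, 138, 136, 136, 136, 134, 134, 134, 136]
225 [112, 106, 103, 125, 141, 142, 137, 138, 132, 111, 96, 110, 116, 123, 128, 128, 133, 139, 130, 127, 135, 136, 135, 134, 135, 136]
226 [97, 104, 118, 135, 140, 134, 121, 128, 130, 111, 98, 109, 114, 124, 136, 137, 136, 123, 117, 118, 128, 136, 135, 136, 135, 137]
227 [102, 103, 99, 122, 136, 120, 120, 138, 141, 138, 118, 107, 117, 129, 137, 141, 138, 136, 135, 120, 122, 129, 130, 136, 137, 135]
228 [105, 101, 102, 122, 134, 134, 140, 142, 140, 138, 136, 122, 116, 122, 131, 138, 138, 137, 136, 131, 128, 116, 125, 135, 136, 135]
229 [105, 103, 95, 124, 140, 1
[... 472 characters left out ...]
 131, 135, 134, 135, 127, 121, 120]
233 [128, 138, 138, 139, 141, 140, 140, 113, 92, 107, 112, 114, 109, 113, 107, 104, 113, 119, 107, 118, 125, 119, 116, 88, 55, 55]
234 [130, 138, 140, 139, 139, 141, 141, 115, 93, 105, 106, 103, 105, 112, 119, 119, 126, 128, 106, 106, 91, 58, 55, 56, 53, 52]
235 [99, 119, 133, 138, 140, 142, 142, 116, 92, 104, 104, 104, 103, 112, 122, 122, 115, 108, 90, 73, 66, 57, 53, 55, 56, 53]
0 [310.8496 224.1123]
30 [307.292 223.557]
60 [303.6147 223.9207]
90 [300.7731 225.1113]
120 [299.5226 226.8249]
150 [300.2227 228.6124]
180 [302.7166 229.9896]
210 [306.3423 230.572 ]
240 [310.103  230.1934]
270 [312.96   228.9608]
300 [314.1424 227.2201]
330 [313.3589 225.4475]
```

All cues agree to about 1 mm. Lowering slowly and watching the force.

Request:
servo_tool(series=[0.02,0,0,0,0.02,0,0,0,0.02,0,0,0,0.02,0,0,0,0.02,0,0,0,0.02,0,0,0,0.02,0,0,0,0,0,0,0])

```text
clock: 11.82
position: [0.4928, -0.1115, 0.1359]
tcp_rot: [[-0.001, -0.42, 0.907], [0.0, 0.907, 0.42], [-1.0, 0.001, -0.001]]
force: [-0.1, 0.2, -1.8]
width: 0.0276
```

Request:
servo_tool(series=[0.015,0,0,0,0.015,0,0,0,0.01,0,0,0,0,0,0,0])

```text
clock: 12.15
position: [0.493, -0.1116, 0.1322]
tcp_rot: [[-0.0, -0.42, 0.907], [0.0, 0.907, 0.42], [-1.0, 0.0, -0.0]]
force: [-0.2, -0.4, -0.6]
width: 0.028
```

Request:
servo_tool(series=[0.015,0,0,0,0.015,0,0,0,0.015,0,0,0,0.015,0,0,0,0.01,0,0,0,0,0,0,0])

```text
clock: 12.65
position: [0.493, -0.1115, 0.1251]
tcp_rot: [[-0.0, -0.42, 0.907], [0.0, 0.907, 0.42], [-1.0, 0.0, -0.0]]
force: [0.8, 0.1, -0.4]
width: 0.0279
```

Request:
servo_tool(series=[0.015,0,0,0,0.015,0,0,0,0.015,0,0,0,0.015,0,0,0,0.01,0,0,0,0.005,0,0,0,0,0,0,0,0,0,0,0])

```text
clock: 13.32
position: [0.4932, -0.1116, 0.118]
tcp_rot: [[-0.0, -0.42, 0.907], [-0.0, 0.907, 0.42], [-1.0, -0.0, -0.0]]
force: [-0.9, -0.2, -0.7]
width: 0.0276
```

Run:
```python
from h import *
st=env.state();print(st['clock'],st['position'],st['force'],st['torque'],st['width'])
np.savez('pics/st7.npz',**st)
s=snap('wrist','w7');v=snap('scene','scene7');f=s['frame'].astype(int);g=v['frame'].astype(int)
for u in range(268,292,2):print(u,f[248:272,u].mean(1).astype(int).tolist())
P=st['position'];R=st['tcp_rot'];C=P+R@[.0733,.001,.0254];print('ring exp',C)
for y in range(233,250):print(y,g[y,294:322].mean(1).astype(int).tolist())
for a in(0,90,180,210,240,270,300):
  d=R@np.array([0,np.sin(np.radians(a)),np.cos(np.radians(a))]);print(a,proj(v,C+.018*d))
for z in(.038,.048):print('axis',proj(v,[.5153,-.0998,z]))
```

```text
13.3167 [ 0.4932 -0.1116  0.118 ] [-0.9126 -0.2334 -0.7068] [ 0.0119  0.0635 -0.0176] 0.027624658472701562
268 [134, 151, 150, 135, 140, 143, 148, 145, 148, 150, 144, 139, 129, 118, 111, 104, 115, 173, 227, 229, 212, 165, 114, 66]
270 [136, 148, 143, 132, 142, 141, 139, 147, 147, 145, 151, 146, 145, 146, 142, 125, 105, 117, 171, 205, 122, 63, 38, 29]
272 [136, 154, 145, 133, 140, 148, 140, 138, 143, 140, 144, 147, 148, 146, 143, 146, 135, 111, 98, 92, 64, 34, 26, 32]
274 [137, 150, 144, 135, 144, 141, 147, 145, 143, 143, 143, 140, 143, 144, 145, 147, 146, 141, 120, 88, 56, 33, 31, 33]
276 [133, 150, 146, 135, 145, 144, 129, 131, 141, 141, 146, 141, 143, 139, 140, 144, 143, 144, 131, 95, 62, 34, 28, 35]
278 [136, 152, 147, 131, 115, 74, 60, 63, 63, 71, 129, 149, 145, 144, 142, 141, 139, 143, 138, 103, 70, 36, 34, 30]
280 [139, 150, 143, 132, 92, 68, 63, 58, 55, 67, 110, 142, 149, 146, 139, 140, 142, 140, 135, 107, 91, 80, 48, 32]
282 [135, 153, 142, 136, 138, 107, 75, 70, 77, 124, 145, 145, 143, 141, 148, 144, 143, 143, 125, 102, 150, 198, 136, 89]
284 [134, 150, 144, 129, 138, 147, 1
[... 2320 characters left out ...]
, 115, 111, 123, 117, 119, 116, 118, 141, 149, 144, 141, 143, 144, 151, 152]
247 [145, 148, 141, 137, 137, 141, 149, 145, 127, 113, 101, 98, 103, 106, 117, 123, 120, 123, 143, 153, 147, 129, 108, 93, 102, 116, 132, 148]
248 [138, 125, 93, 78, 68, 95, 125, 147, 152, 152, 137, 111, 101, 100, 115, 123, 130, 146, 153, 151, 126, 71, 38, 37, 36, 41, 80, 133]
249 [138, 109, 43, 38, 37, 40, 51, 123, 148, 153, 138, 112, 103, 101, 99, 123, 142, 150, 151, 151, 126, 75, 48, 38, 43, 49, 77, 131]
0 [310.8871 235.49  ]
90 [300.9212 236.5081]
180 [302.8458 241.5244]
210 [306.4313 242.1261]
240 [310.15   241.7403]
270 [312.975 240.476]
300 [314.1442 238.6879]
axis [306.7052 240.8085]
axis [306.6809 237.3208]
```

```bash
python3 - <<'E'
from h import *
f=load('w7')['frame'][:,:,::-1];v=load('scene7')['frame'][:,:,::-1]
o=np.zeros((600,800,3),np.uint8)
o[:,:400]=cv2.resize(f[220:280,260:300],(400,600),interpolation=cv2.INTER_CUBIC)
o[:,400:]=cv2.resize(v[205:265,286:326],(400,600),interpolation=cv2.INTER_CUBIC)
cv2.imwrite('pics/c10.png',o)
E
python3 - <<'E'
from h import *
s=load('w7');st=load('st7');P=st['position'];R=st['tcp_rot'];f=s['frame'].astype(int)
w=np.clip(110-f[252:260,274:287].mean(2),0,None);yy,xx=np.mgrid[252:260,274:287]
uv=((w*xx).sum()/w.sum(),(w*yy).sum()/w.sum());p=wz(s,st,uv,.066);print(uv,p,(p-P)@R)
for u in(270,274,278,282,286):print(u,f[260:270,u].mean(1).astype(int).tolist())
for a in(-40,-20,0,20,40):
  d=R@np.array([0,np.sin(np.radians(a)),np.cos(np.radians(a))]);print(a,[wproj(s,st,np.r_[p[:2]+r*d[:2],z]) for r,z in((.01,.066),(.014,.061))])
E
```

```text
(np.float64(279.4911781445646), np.float64(254.89584519066594)) [ 0.5156 -0.0998  0.066 ] [0.052  0.0013 0.0253]
270 [145, 146, 142, 125, 105, 117, 171, 205, 122, 63]
274 [143, 144, 145, 147, 146, 141, 120, 88, 56, 33]
278 [145, 144, 142, 141, 139, 143, 138, 103, 70, 36]
282 [143, 141, 148, 144, 143, 143, 125, 102, 150, 198]
286 [148, 148, 144, 145, 138, 118, 106, 167, 227, 227]
-40 [array([271.1553, 264.0215]), array([268.0644, 264.9834])]
-20 [array([275.0587, 266.0686]), array([273.4111, 267.7827])]
0 [array([279.4774, 266.7761]), array([279.4532, 268.7491])]
20 [array([283.8975, 266.0649]), array([285.4969, 267.7776])]
40 [array([287.8047, 264.0149]), array([290.8482, 264.9744])]
```

The axle's centre dimple reads tool (1.3, 25.3) mm and the ring (≈1, 25.4) mm, so it is centred. Last small lowering to the groove's mid-height.

Request:
servo_tool(series=[0.006,0,0,0,0.005,0,0,0,0.004,0,0,0,0,0,0,0,0,0,0,0,0,0,0,0])

```text
clock: 13.92
position: [0.4932, -0.1116, 0.1165]
tcp_rot: [[-0.0, -0.42, 0.907], [-0.0, 0.907, 0.42], [-1.0, -0.0, -0.0]]
force: [-0.2, -0.8, -1.0]
width: 0.0281
```

Run:
```python
from h import *
st=env.state();print(st['clock'],st['position'],st['force'],st['torque'],st['width'],'ring z',st['position'][2]-.0733)
if abs(st['force']).max()<5 and st['width']<.030: print(env.job_done())
```

```text
13.9167 [ 0.4932 -0.1116  0.1165] [-0.1548 -0.753  -0.9991] [0.0327 0.0333 0.0305] 0.028147671241859438 ring z 0.043160120190655224
the job is handed in; nothing more can be done
None
```

The spread ring is over the axle at the height of the groove, still held on the fully squeezed pliers, and the job is handed in at 13.9 s. I squeezed the pliers, lifted the ring out, carried it to the white rotor unit, turned it clear of the tower and lowered it level.

**Last checks:**
- **Grip:** the opening is 28.1 mm, so the handles are against their stop.
- **Contact:** force is about 1 N throughout the lowering, which is just the weight of pliers and ring.
- **Height:** the ring's middle works out at 43.2 mm, against 43 mm for the groove. This comes from the tool position and an assumed 73.3 mm from TCP to ring.
- **Centring:** in the last wrist picture (1.5 mm before the end) the axle's dimple was within about 0.5 mm of where the ring's centre had been measured in the tool frame. The ring itself was hidden behind the axle there.

**Disagreements and gaps:**
- In the scene camera the ring looked about 1 mm off the axle just before lowering. That is inside the 2 mm play.
- The ring's centre was about 25 mm ahead of the tool axis instead of the nominal 30 mm or so. I used the measured value.
- My picture limit was used up, so the final state was checked only by numbers. I did not look at the bottles and marker again, but the arm stayed well away from them.

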